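# Peg the guard onto the bulk eraser and switch it on

## Task

Lift the orange guard up and off the stand's hook by its handle and seat it on top of the disk eraser with both alignment pegs through its holes, lowering it gently until it lies fully home and flat. Only then, with the guard let go, swing the red lever all the way over, away from the robot, to its on end. Leave the loupe and the keycap where they are.

Things in the scene. Friction and masses are not known exactly. Their poses are not given: they have to be found in the camera images.
- guard: Orange guard, 0.3 kg: level plate 100 (x) x 150 (y) x 10 mm with two 14 mm through holes at y +55 and -55 mm; upright D handle: legs 12 x 12 mm at y +29 and -29 mm, z 10-54 mm, and grip bar 12 (x) x 70 mm (y), z 54-94 mm. Origin: centre of the plate's underside, z up. Starts hanging level, the grip bar's underside on the hook. Either end may go on either peg
- grip (a point): point in the guard's grip bar, 86 mm above the plate's underside (8 mm below the top of the bar), centred; axes as the guard
- stand: Fixed grey stand: base 200 x 130 x 10 mm, post 14 x 24 mm at x +105 mm, flat hook tongue 24 mm wide, 6 mm thick, top at z 174 mm, from the post to x -45 mm (robot side), ending in a lip 10 mm higher. Origin: on the table under the hanging place; the guard hangs within 9 mm of it. To free it raise it 12 to 30 mm, then draw it 110 mm along stand -x
- hook_tip (a point): top centre of the hook's lip, 184 mm above the table
- eraser: Fixed beige bulk disk eraser, box 220 (x) x 216 (y) x 90 mm high, with a grey disk sleeve sticking 44 mm out of the slot in its front (-x) face at 45 mm height, and the red lever on its right (-y) side. Origin: centre of its underside; z up
- seat (a point): centre of the eraser's flat top, 90 mm above the table, midway between the pegs: the guard's origin belongs here, guard y along eraser y (either way round). Axes as the eraser
- peg_left (a point): tip of the steel peg at eraser y = +55 mm: 10 mm diameter, 25 mm tall, the top 10 mm tapering to 4 mm diameter
- peg_right (a point): tip of the like peg at eraser y = -55 mm
- lever (a joint): red lever angle, rad: 0 = off, leaning 0.6 rad to eraser -x (towards the robot); 0.6 upright; 1.2 = on, leaning 0.6 rad to eraser +x (away). Stays where left; about 1.5 N at the knob moves it. Starts at 0 to 0.25. Pivot at eraser (-40, -128, 55) mm, axis along eraser y
- lever_knob (a point): centre of the lever's ball knob, 24 mm diameter, 100 mm from the pivot, on a rod 12 mm in diameter
- loupe: chrome loupe standing on the bench, 38 mm diameter, 36 mm tall, origin under its centre; bystander
- keycap: beige keycap, 18 mm square, 11 mm high, origin under its centre; bystander

How it is judged (in metres and radians):
On the way, in this order (a step that is already met when the one before it is completed fails the run):
1. the guard is off the hook and carried clear of the stand (more than 80 mm to the side of its hanging place, more than 60 mm up) (horizontal distance between guard and stand above 0.08 m and height (world z) of guard above 0.06 m and contact force between guard and stand below 0.1 N), for 0.1 s.
2. the guard is home on both pegs and let go while the lever is still off (below 0.4 rad) (horizontal distance between guard and seat below 0.004 m and z of guard in the frame of seat between -0.003 and 0.003 m and angle between the y axis of guard and the y axis of eraser, either way round below 0.07 rad and angle between guard's own z axis and vertical below 0.03 rad and contact force between guard and the fingers below 0.1 N and value of joint lever below 0.4 rad), for 0.2 s.
3. the lever is thrown to on (above 1.05 rad) (value of joint lever above 1.05 rad), for 0.2 s.
At the end, for the whole second after the job is handed in: The guard rests still on the eraser with both pegs through its holes: underside within 3 mm of the eraser's top, centred within 4 mm, in line within 0.07 rad, level within 0.03 rad; the lever stands above 1.05 rad (on); loupe and keycap are within 30 mm of where they began (horizontal distance between guard and seat below 0.004 m and z of guard in the frame of seat between -0.003 and 0.003 m and angle between the y axis of guard and the y axis of eraser, either way round below 0.07 rad and angle between guard's own z axis and vertical below 0.03 rad and linear speed of guard below 0.02 m/s and value of joint lever above 1.05 rad and distance of each of loupe, keycap from where it was at the start of the episode below 0.03 m); the robot touches nothing.
It fails at once if the guard is slammed or forced onto the eraser (over 45 N) (contact force between guard and eraser above 45 N).
It fails at once if a bystander is disturbed (moved over 30 mm) (distance of any of loupe, keycap from where it was at the start of the episode above 0.03 m).
It also fails if it takes over 64 s, if anything falls off the work surface, if the arm or the gripper's body presses on something with over 40 N, if the wrist force passes 120 N, or if a joint passes its speed limit or range.

## Robot

A 7-joint arm with a two-finger parallel gripper is mounted at the origin on the work surface. World frame = base frame: x ahead of the robot, y to its left, z up, the work surface at z = 0. Lengths are in m, angles in degrees, forces in N, time in s.
With the tool pointing down it reaches from about 0.4 to 0.875 m from the base axis. Payload 6.5 kg.
Tool frame: the origin (TCP) lies on the mounting face of the last link; the fingertips stand 173 mm ahead of it and the grasp point (between the pads) lies 155 mm ahead of it (tip_reach is the distance from the TCP to the fingertips, in m); z points along the fingers, y is the line along which they close (so a half turn about z gives the same grasp; the last joint's range is limited). The gripper opens to 85 mm and grips with 20 to 120 N. Pads are 22 mm wide; open, the fingers measure 114 mm over their backs; the gripper's body (76 mm by 85 mm) begins 54 mm behind the grasp point. The pads swing forward as they close: fully open they stand 13 mm farther back than shut.
Start: joints at [72.296, 30.733, -0.252, 88.115, 0.149, 61.152, -4.079], TCP at [0.156, -0.631, 0.405] pointing down, gripper open.
Joint ranges: [-154.64, 154.64], [-21.42, 123.67], [-72.66, 72.17], [13.99, 137.28], [-74.86, 254.86], [10.95, 109.41], [-158.01, 158.01]. Speed limits (degrees/s): [136.94, 136.94, 180, 180, 180, 180, 180].

## Interface

Orientations are given as [roll, pitch, yaw] about the fixed x, y, z axes, in that order (R = Rz(yaw) Ry(pitch) Rx(roll)).
In Python, from station import * gives the robot as it stands. The module is installed in compiled form; this text tells all that it offers.
- The arm moves only by the shell command python3 -m handwheel 'ROWS'. ROWS is a JSON object of lists of equal length, an entry for each row: "claw": the closure, from 0 (fully open) to 1 (shut); "linear": the shift along the tool's x, y, z each as a share of 0.5 m, from -1 to 1, a list of three; "turn": the turn about the tool's z as a share of 90 degrees, from -1 to 1. In form: {"claw": [claw, ...], "linear": [[tx, ty, tz], ...], "turn": [turn, ...]}. A call has 1 to 12 rows; each row is the pose to reach, as a shift and turn from the pose commanded when the call began, along the tool's axes at that moment; what a row does not reach only later rows make up. A row lasts 1/8 s, in which the tool goes at most 62.5 mm and 10.7 degrees, less where a joint would pass 70% of its speed; a pose out of reach is approached as far as the arm can. A call with a number of a shift or a turn outside -1 to 1 is refused whole. A call with a gripper value outside its range is refused whole. The fingers move at their own pace and stop on an object; the grip force is fixed at half the most. Time passes only in rows, so rows that repeat a pose let the fingers close. It gives the time, the measured TCP pose, the force, the opening and the grip force at its end, in the units of the state.
- read_state(): the state, without advancing time (a new reading comes with each control period).
- capture(name): name is "scene" or "top" or "wrist"; returns (picture, depth): 400x640x3 uint8, blue, green, red; 400x640 float32, m along the optical axis (not along the pixel's ray), 0 where there is no reading.
- camera_info(name): a dict with "camera_matrix" (3x3 intrinsics, pixels), "k1" (the pictures are not rectified: a ray, as slopes to the right and down, at radius r is drawn at 1 + k1 r^2 times it, then the intrinsics apply), "xyz" and "orientation" of the camera in the world. Camera axes: x right, y up, looking along -z (the intrinsics and any distortion apply to the point x, -y, -z); pixel columns grow to the right and rows downward; lengths in m; the calibration is good to about 2 mm. A picture is of the moment at which its call begins: read the wrist's pose just before it. camera_info takes no time and is no camera call; for the wrist camera it gives the pose at the moment of the call.
- hand_in(): hands the job in; it is judged then, once.
The state is a dict: "time": time; "joint_positions": joint angles; "joint_velocities": joint speeds; "tau": joint torques, N m; "tcp_pos": TCP position; "ee_rot": TCP orientation; "ft_force": force on the tool from outside, world axes, zero at the start; "moment": the same for the moment, N m; "grip_width": finger opening in m; "grip_force": force on a finger pad.
Only numpy, scipy, OpenCV 4.12 (cv2) and the standard library are available. Lean on these libraries where they do the work, as an engineer would, in place of code of your own. Each camera call takes 0.05 s, during which the arm holds its last target. There are 200 camera calls.

## Working session

There is one attempt and no reset: what is moved stays moved. The work goes in short steps, Python scripts to look and compute and a shell command to move; the robot and the scene stay as the last step left them, time stands still between calls to the robot, and variables do not carry over. Pictures are saved under pics/ and viewed, at most 12 in all, crops included, and the job is handed in when it is done.

```bash
mkdir -p pics; cat > h.py <<'E'
from station import *
import numpy as np, cv2
from scipy.spatial.transform import Rotation as R
def load(n):
    return np.load(f'{n}.npz',allow_pickle=True)
def snap(cam,name):
    i=camera_info(cam); s=read_state(); p,d=capture(cam)
    cv2.imwrite(f'pics/{name}.png',p); np.savez(f'{name}.npz',p=p,d=d,K=i['camera_matrix'],k1=i['k1'],x=i['xyz'],o=i['orientation'])
    return p,d
def ray(f,u,v):
    K=np.array(f['K']); k1=float(f['k1'])
    a,b=(u-K[0,2])/K[0,0],(v-K[1,2])/K[1,1]; rd=np.hypot(a,b); r=rd
    for _ in range(30): r=rd/(1+k1*r*r)
    s=r/rd if rd>0 else 1
    return f['x'],R.from_euler('xyz',f['o'],degrees=True).apply([a*s,-b*s,-1])
def atz(f,u,v,z):
    o,d=ray(f,u,v); return o+d*(z-o[2])/d[2]
def bydepth(f,u,v):
    o,d=ray(f,u,v); return o+d*float(np.median(f['d'][int(v)-1:int(v)+2,int(u)-1:int(u)+2]))
def tri(l):
    A=np.zeros((3,3));b=np.zeros(3)
    for f,u,v in l:
        o,d=ray(f,u,v);d=d/np.linalg.norm(d);P=np.eye(3)-np.outer(d,d);A+=P;b+=P@o
    x=np.linalg.solve(A,b); return x,[np.linalg.norm(np.cross(x-ray(f,u,v)[0],ray(f,u,v)[1]/np.linalg.norm(ray(f,u,v)[1]))) for f,u,v in l]
E
python3 - <<'E'
from h import *
for c in('scene','top'):
    print(camera_info(c)); snap(c,c+'0')
a=[cv2.imread(f'pics/{c}0.png') for c in('scene','top')]
print(camera_info('wrist'),read_state())
E
```

```text
{'camera_matrix': array([[395.40523625,   0.        , 317.84814864],
       [  0.        , 395.40523625, 194.68928806],
       [  0.        ,   0.        ,   1.        ]]), 'k1': 0.03061407654275265, 'xyz': array([ 1.21247812, -0.02822053,  0.81672768]), 'orientation': array([ 4.31615553e+01, -4.22885791e-02,  9.09132555e+01])}
{'camera_matrix': array([[371.59219026,   0.        , 322.97016579],
       [  0.        , 371.59219026, 197.66050925],
       [  0.        ,   0.        ,   1.        ]]), 'k1': -0.06031653420045861, 'xyz': array([ 0.48345636, -0.02686545,  0.92925335]), 'orientation': array([ 10.44960642,  -0.86243995, -88.52480583])}
{'camera_matrix': array([[285.31922867,   0.        , 317.6829619 ],
       [  0.        , 285.31922867, 199.59850031],
       [  0.        ,   0.        ,   1.        ]]), 'k1': -0.03552215639899075, 'xyz': array([ 0.2297867 , -0.61289228,  0.37350264]), 'orientation': array([-17.19081369,   0.10046047, -76.03483298])} {'time': 0.1, 'joint_positions': array([72.29689395, 30.77465712, -0.25259933, 88.16572718,  0.14691995,
       61.15143036, -4.07855654]), 'joint_velocities': array([-0.10840221, -0.21722207,  0.11211598, -0.21375714,  0.04691933,
        0.08729207, -0.06824608]), 'tau': array([ 2.39961140e-03, -5.84561026e+01,  1.05184782e+00, -2.59776843e+01,
        1.26074144e-02,  4.62865370e-03, -5.24826731e-06]), 'tcp_pos': array([ 0.15618295, -0.63064853,  0.40387908]), 'ee_rot': array([-1.79908695e+02,  5.83690279e-03,  1.39126788e+01]), 'ft_force': array([-0.0814374 ,  0.48637573, -0.15646718]), 'moment': array([-0.00970923, -0.07583357, -0.01970036]), 'grip_force': 0.0, 'grip_width': 0.08504469904926534}
```

View pics/scene0.png

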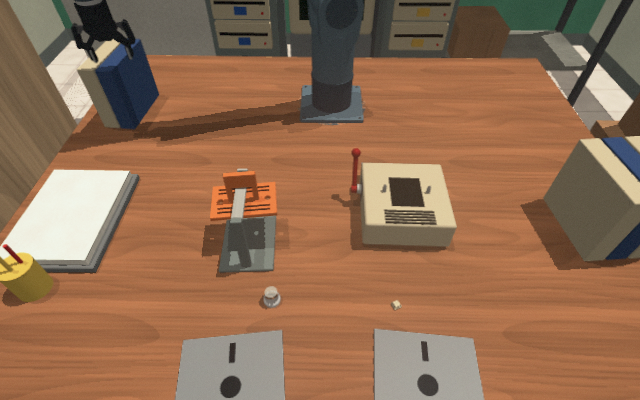

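View pics/top0.png

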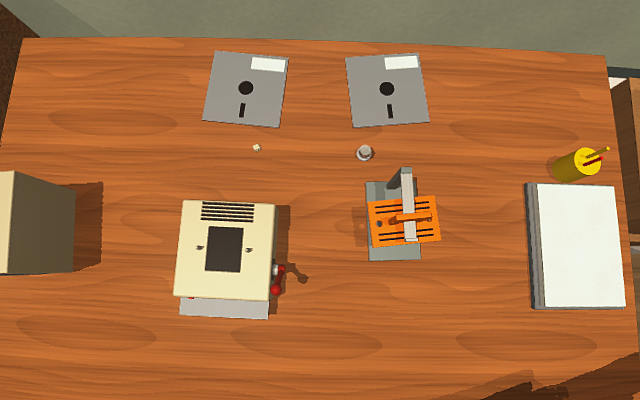

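The scene view shows the guard on the hook at about (243,195) and the eraser at (405,200), lever knob at (356,153). In the top view the eraser is at (225,250), the guard at (405,220), and the loupe and keycap lie behind them at (365,153) and (256,147). I'll enlarge both.

```bash
python3 - <<'E'
from h import *
for n,(x,y,w,hh,k) in {'scene0':(200,140,260,140,3),'top0':(165,155,290,170,2.75)}.items():
    p=cv2.imread(f'pics/{n}.png')[y:y+hh,x:x+w]; cv2.imwrite(f'pics/{n}c.png',cv2.resize(p,None,fx=k,fy=k,interpolation=cv2.INTER_CUBIC))
E
```

```text
(no output)
```

View pics/scene0c.png

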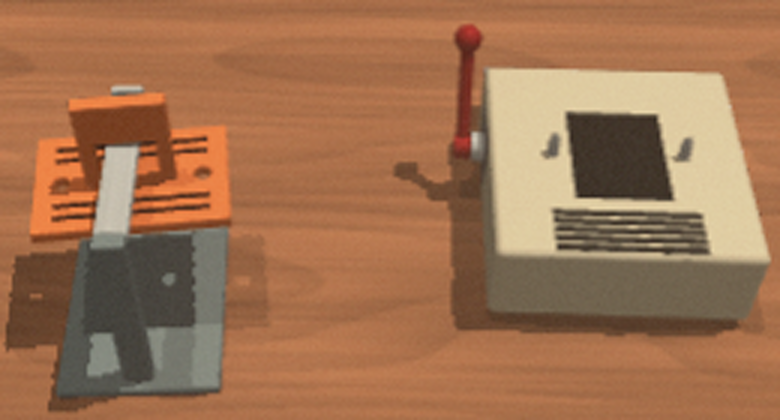

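View pics/top0c.png

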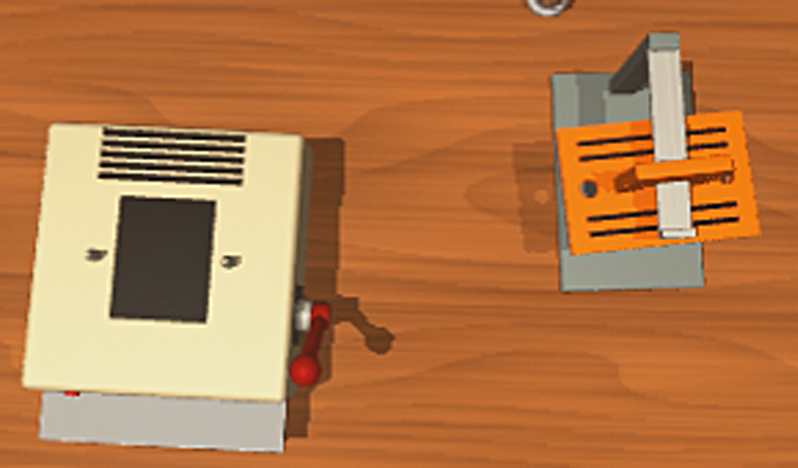

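Both crops are clear. In the scene crop the plate corners are (38,140), (228,128), (232,222), (32,236) and the pegs (553,143), (685,146). In the top crop the plate corners are (760,232), (572,253), (557,128), (741,111), the pegs (97,255), (231,261), the knob (305,370) and the lip (677,232).

```bash
python3 - <<'E'
from h import *
np.set_printoptions(precision=4,suppress=True)
S=load('scene0');T=load('top0')
s=lambda u,v:(S,200+u/3-.33,140+v/3-.33)
t=lambda u,v:(T,165+u/2.75-.32,155+v/2.75-.32)
P={'c-x-y':((38,140),(760,232)),'c-x+y':((228,128),(572,243)),'c+x+y':((232,222),(557,128)),'c+x-y':((32,236),(741,111)),
'pegR tip':((556,136),(231,261)),'pegL tip':((688,140),(95,256)),
'knob':((468,38),(305,371)),'lip':((127,89),(677,232)),'e-x-y':((487,69),(287,399)),'e-x+y':((721,73),(24,386)),'e+x-y':((489,255),(303,136)),'e+x+y':((767,260),(50,124)),
'bar+y':((166,96),(638,176)),'bar-y':((70,102),(735,163)),'dark-x-y':((567,112),(207,322)),'dark-x+y':((655,115),(110,316)),'dark+x-y':((578,196),(214,200)),'dark+x+y':((673,198),(121,197))}
for n,(a,b) in P.items(): 
    x,r=tri([s(*a),t(*b)]); print(n,x,np.array(r)*1e3)
for n,uv in {'pegR':(231,261),'pegL':(97,255)}.items(): print(n,atz(*t(*uv),.105))
# depth: eraser top plane, and orange pixels
for n,F in(('S',S),('T',T)):
    hsv=cv2.cvtColor(F['p'],cv2.COLOR_BGR2HSV)
    m=(hsv[...,0]>5)&(hsv[...,0]<13)&(hsv[...,1]>215)&(hsv[...,2]>120)
    v,u=np.nonzero(m); q=np.array([bydepth(F,a,b) for a,b in zip(u,v)])
    pl=q[(q[:,2]>.11)&(q[:,2]<.15)]; bar=q[(q[:,2]>.2)&(q[:,2]<.24)]
    for k in (pl,bar):
        if len(k)>8:
            r=cv2.minAreaRect((k[:,:2]*1000).astype(np.float32)); print(n,len(k),r,np.median(k[:,2]),np.median(k[:,:2],0))
for F,u,v in (s(520,200),s(700,200),t(60,300),t(250,300),t(677,180)): print(bydepth(F,u,v))
E
```

```text
c-x-y [ 0.5471 -0.293   0.132 ] [0.2486 0.2486]
c-x+y [ 0.5347 -0.1423  0.1361] [1.217 1.217]
c+x+y [ 0.6265 -0.1316  0.1268] [1.0279 1.0279]
c+x-y [ 0.6442 -0.2801  0.1287] [1.0404 1.0404]
pegR tip [0.5148 0.1266 0.1108] [2.6003 2.6003]
pegL tip [0.5156 0.2364 0.1083] [2.559 2.559]
knob [0.4334 0.0574 0.1473] [0.0265 0.0265]
lip [ 0.5415 -0.2144  0.1842] [0.7479 0.7479]
e-x-y [0.4073 0.0787 0.0879] [1.5007 1.5007]
e-x+y [0.4104 0.2903 0.0888] [0.7446 0.7446]
e+x-y [0.6212 0.072  0.0844] [2.8114 2.8114]
e+x+y [0.6247 0.2865 0.0874] [1.0864 1.0864]
bar+y [ 0.5782 -0.1781  0.2126] [1.059 1.059]
bar-y [ 0.5889 -0.2468  0.2157] [1.3731 1.3731]
dark-x-y [0.4661 0.1451 0.0917] [0.9944 0.9944]
dark-x+y [0.4683 0.2226 0.0916] [0.3889 0.3889]
dark+x-y [0.5647 0.1444 0.0922] [0.0706 0.0706]
dark+x+y [0.5649 0.2216 0.0915] [0.1045 0.1045]
pegR [0.5149 0.1251 0.105 ]
pegL [0.5164 0.2332 0.105 ]Traceback (most recent call last):
  File "<stdin>", line 18, in <module>
IndexError: too many indices for array: array is 1-dimensional, but 2 were indexed
```

Heights and sizes agree with the text: plate 100×150 at z≈0.13, bar top 0.214, lip 0.184, peg tips ≈0.11. The guard yaw is about 6.5° and the eraser about -1°. Next I work out the moves.

```bash
cat >> h.py <<'E'
np.set_printoptions(precision=4,suppress=True)
def go(xyz,yaw):
    s=read_state(); Rm=R.from_euler('xyz',s['ee_rot'],degrees=True)
    d=Rm.inv().apply(np.array(xyz)-s['tcp_pos'])/.5
    dy=(yaw-s['ee_rot'][2]+180)%360-180
    print('linear',d,'turn',-dy/90, 'rows>=',max(np.linalg.norm(d)*.5/.0625,abs(dy)/10.7))
E
python3 - <<'E'
from h import *
T=load('top0');t=lambda u,v:(T,165+u/2.75-.32,155+v/2.75-.32)
a=[(647,50),(659,237),(680,50),(692,232)]
q=[atz(*t(*c),.174) for c in a]; print(q)
for i,j in((0,1),(2,3)): d=q[i]-q[j]; print(np.degrees(np.arctan2(d[1],d[0])))
b=[atz(*t(*c),.01) for c in((553,73),(560,290),(703,287))];print(b)
d=b[0]-b[1];print(np.degrees(np.arctan2(d[1],d[0])));d=b[1]-b[2];print(np.degrees(np.arctan2(-d[0],d[1])))
go((.5,-.26,.50),96.5)
E
```

```text
[array([ 0.6807, -0.1953,  0.174 ]), array([ 0.5382, -0.2027,  0.174 ]), array([ 0.6815, -0.2208,  0.174 ]), array([ 0.5425, -0.2274,  0.174 ])]
2.9474454625891755
2.71557302524243
[array([ 0.6989, -0.1441,  0.01  ]), array([ 0.5008, -0.1514,  0.01  ]), array([ 0.5063, -0.2802,  0.01  ])]
2.1332882997129023
2.448542048267913
linear [ 0.8457 -0.5545 -0.1914] turn -0.9176369021077284 rows>= 8.233857608040653
```

```bash
python3 -m handwheel '{"claw":[0,0,0,0,0,0,0,0,0,0,0,0],"linear":[[0,0,-0.19],[0.84,-0.55,-0.19],[0.84,-0.55,-0.19],[0.84,-0.55,-0.19],[0.84,-0.55,-0.19],[0.84,-0.55,-0.19],[0.84,-0.55,-0.19],[0.84,-0.55,-0.19],[0.84,-0.55,-0.19],[0.84,-0.55,-0.19],[0.84,-0.55,-0.19],[0.84,-0.55,-0.19]],"turn":[0,-0.918,-0.918,-0.918,-0.918,-0.918,-0.918,-0.918,-0.918,-0.918,-0.918,-0.918]}'
python3 - <<'E'
from h import *
go((.575,-.28,.50),96.5)
E
```

```text
time: 1.6
tcp_pos: [0.4967, -0.2647, 0.4993]
ee_rot: [-179.9, 0.0, 96.3]
ft_force: [-0.0, 0.1, -0.1]
grip_width: 0.0851
grip_force: 0.0
linear [-0.0477  0.1522 -0.0016] turn -0.0017857867145469046 rows>= 1.27610854508494
```

```bash
python3 - <<'E'
from h import *
snap('wrist','w0')
E
python3 -m handwheel '{"claw":[0,0,0,0],"linear":[[-0.048,0.152,0],[-0.048,0.152,0],[-0.048,0.152,0],[-0.048,0.152,0]],"turn":[0,0,0,0]}'
python3 - <<'E'
from h import *
snap('wrist','w1')
a=cv2.imread('pics/w0.png');b=cv2.imread('pics/w1.png')
cv2.imwrite('pics/w01.png',np.vstack([cv2.resize(a,(480,300),interpolation=cv2.INTER_AREA),cv2.resize(b,(480,300),interpolation=cv2.INTER_AREA)]))
E
```

```text
time: 2.15
tcp_pos: [0.5751, -0.2789, 0.4996]
ee_rot: [-179.9, 0.0, 96.4]
ft_force: [-1.0, 0.6, 0.1]
grip_width: 0.0856
grip_force: 0.0
```

View pics/w01.png

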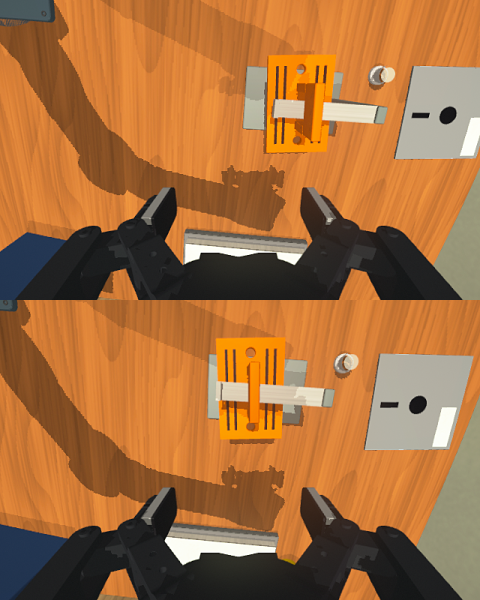

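The guard's plate corners in the lower picture are at (216,340), (285,337), (282,437), (222,440), and its bar runs from (254,361) to (253,431). The bar sits midway between the fingers.

```bash
python3 - <<'E'
from h import *
A=load('w0');B=load('w1');k=4/3
for n,a,b in(('bar+y',(317,83),(254,361)),('bar-y',(313,142),(253,431)),('c-x+y',(266,57),(216,340)),('c+x+y',(334,55),(285,337)),('c+x-y',(327,152),(282,437)),('c-x-y',(268,154),(222,440))):
    x,r=tri([(A,a[0]*k,a[1]*k),(B,b[0]*k,(b[1]-300)*k)]); z=.214 if 'bar' in n else .13
    print(n,x,np.array(r)*1e3,atz(B,b[0]*k,(b[1]-300)*k,z)[:2])
go((.584,-.212,.40),96.5);go((.584,-.212,.361),96.5)
E
```

```text
bar+y [ 0.5818 -0.1779  0.2034] [0.7537 0.7537] [ 0.5813 -0.1782]
bar-y [ 0.5919 -0.2549  0.204 ] [4.2204 4.2204] [ 0.5907 -0.2572]
c-x+y [ 0.5261 -0.1458  0.117 ] [0.5626 0.5626] [ 0.5277 -0.1474]
c+x+y [ 0.6272 -0.1312  0.1225] [0.76 0.76] [ 0.6261 -0.1321]
c+x-y [ 0.6453 -0.279   0.1356] [1.2665 1.2665] [ 0.6468 -0.279 ]
c-x-y [ 0.55   -0.2955  0.1306] [0.5557 0.5557] [ 0.5501 -0.2951]
linear [0.1308 0.0331 0.1996] turn -0.000506518315842186 rows>= 1.927491436258089
linear [0.1308 0.0331 0.2776] turn -0.000506518315842186 rows>= 2.4695371955567174
```

```bash
python3 -m handwheel '{"claw":[0,0,0,0,0,0,0,0,0,0],"linear":[[0.129,0.037,0.1],[0.129,0.037,0.18],[0.129,0.037,0.22],[0.129,0.037,0.25],[0.129,0.037,0.277],[0.129,0.037,0.277],[0.129,0.037,0.277],[0.129,0.037,0.277],[0.129,0.037,0.277],[0.129,0.037,0.277]],"turn":[-0.012,-0.012,-0.012,-0.012,-0.012,-0.012,-0.012,-0.012,-0.012,-0.012]}'
python3 -m handwheel '{"claw":[0.5,1,1,1,1,1,1,1],"linear":[[0,0,0],[0,0,0],[0,0,0],[0,0,0],[0,0,0],[0,0,0],[0,0,0],[0,0,0]],"turn":[0,0,0,0,0,0,0,0]}'
```

```text
time: 3.45
tcp_pos: [0.5872, -0.212, 0.3614]
ee_rot: [180.0, 0.0, 97.6]
ft_force: [-0.2, -0.1, -0.1]
grip_width: 0.0856
grip_force: 0.0
time: 4.45
tcp_pos: [0.587, -0.212, 0.3613]
ee_rot: [-180.0, 0.0, 97.6]
ft_force: [-2.7, -0.2, 2.4]
grip_width: 0.0109
grip_force: 59.7
```

```bash
python3 -m handwheel '{"claw":[1,1,1,1],"linear":[[0,0,-0.015],[0,0,-0.03],[0,0,-0.042],[0,0,-0.042]],"turn":[0,0,0,0]}'
```

```text
time: 4.95
tcp_pos: [0.5873, -0.212, 0.3829]
ee_rot: [179.9, 0.0, 97.6]
ft_force: [-0.2, -0.2, -2.3]
grip_width: 0.0107
grip_force: 58.8
```

```bash
python3 -m handwheel '{"claw":[1,1,1,1,1,1,1,1],"linear":[[0.003,-0.03,0],[0.008,-0.09,0],[0.013,-0.15,0],[0.018,-0.21,0],[0.021,-0.24,0],[0.021,-0.24,0],[0.021,-0.24,0],[0.021,-0.24,0]],"turn":[0,0,0,0,0,0,0,0]}'
python3 - <<'E'
from h import *
go((.467,-.217,.45),89);go((.505,.182,.45),89)
print(read_state()['joint_positions'])
E
```

```text
time: 5.95
tcp_pos: [0.4677, -0.2173, 0.3823]
ee_rot: [179.9, -0.0, 97.7]
ft_force: [0.3, -0.2, -3.9]
grip_width: 0.0113
grip_force: 59.0
linear [ 0.0007 -0.0012 -0.1355] turn 0.0962010182051554 rows>= 1.0840426754399033
linear [ 0.7815  0.1804 -0.1352] turn 0.0962010182051554 rows>= 6.50683943776499
[ 42.4538  21.7632 -27.8521 108.3302  12.5138  52.8466  16.3461]
```

```bash
python3 -m handwheel '{"claw":[1,1,1,1,1,1,1,1,1,1,1,1],"linear":[[0,0,-0.07],[0,0,-0.135],[0.06,0.01,-0.135],[0.14,0.03,-0.135],[0.24,0.05,-0.135],[0.34,0.07,-0.135],[0.44,0.1,-0.135],[0.54,0.12,-0.135],[0.64,0.14,-0.135],[0.72,0.16,-0.135],[0.765,0.18,-0.135],[0.78,0.18,-0.135]],"turn":[0,0,0,0,0.01,0.02,0.03,0.05,0.07,0.09,0.096,0.096]}'
python3 -m handwheel '{"claw":[1,1,1,1],"linear":[[0,0,0],[0,0,0],[0,0,0],[0,0,0]],"turn":[0,0,0,0]}'
python3 - <<'E'
from h import *
for c in('scene','top','wrist'): snap(c,c+'1')
a=cv2.imread('pics/scene1.png')[70:290,300:500];b=cv2.imread('pics/top1.png')[130:350,120:340]
cv2.imwrite('pics/m1.png',np.hstack([cv2.resize(x,None,fx=k,fy=k,interpolation=cv2.INTER_CUBIC) for x,k in((a,1.9),(b,1.9))]))
E
```

```text
time: 7.45
tcp_pos: [0.5045, 0.1831, 0.4496]
ee_rot: [-180.0, -0.1, 89.1]
ft_force: [-0.3, 0.4, -2.8]
grip_width: 0.011
grip_force: 59.1
time: 7.95
tcp_pos: [0.5044, 0.1804, 0.4497]
ee_rot: [180.0, 0.0, 88.9]
ft_force: [0.1, 0.1, -2.9]
grip_width: 0.011
grip_force: 59.1
```

View pics/m1.png

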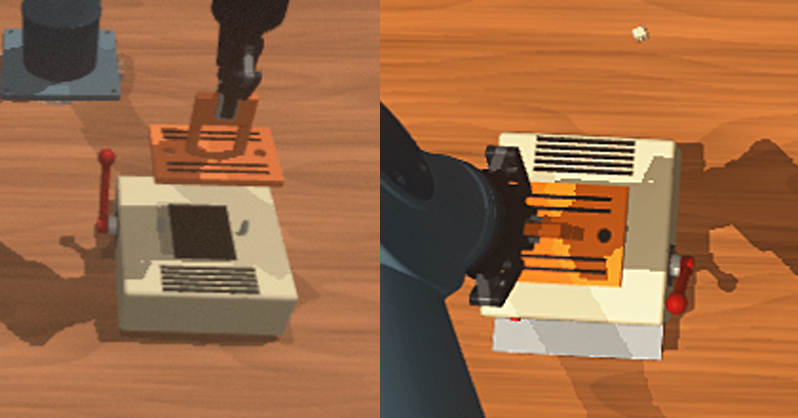

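View pics/wrist1.png

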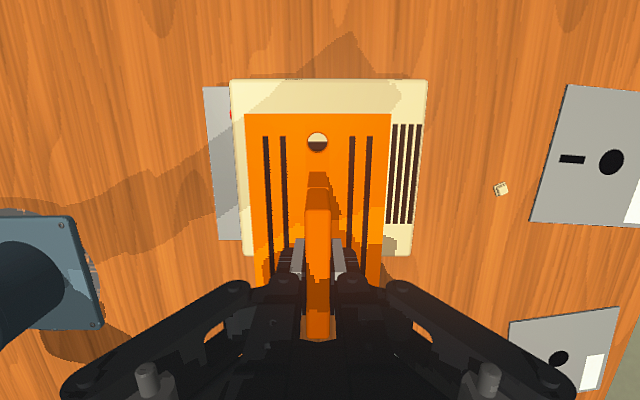

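The hanging guard is level over the eraser. In the wrist picture its far hole is at (317,141), its plate corners (246,114) and (391,114), and the eraser's far top corners about (231,80) and (427,80), near ones (244,255) and (411,255). In the top panel the right plate edge runs (629,186)–(626,285) with the hole at (604,236).

```bash
python3 - <<'E'
from h import *
W=load('wrist1');T=load('top1');S=load('scene1')
t=lambda u,v:(T,120+(u-380)/1.9-.24,130+v/1.9-.24)
s=lambda u,v:(S,300+u/1.9-.24,70+v/1.9-.24)
zp=.2187
for n,a in(('W hole+',(W,317,140.5)),('W c-x+y',(W,246,114)),('W c+x+y',(W,391,114)),('T hole-',t(604,236)),('T c+x-y',t(629.5,186)),('T c-x-y',t(626,284)),
  ('S hole-',s(179,158)),('S hole+',s(259,153)),('S c-x-y',s(150,125)),('S c+x-y',s(158,182)),('S c+x+y',s(283,182))): print(n,atz(*a,zp))
for n,a in(('W e-x+y',(W,231,80)),('W e+x+y',(W,428,80)),('W e-x-y',(W,244,255)),('W e+x-y',(W,411,255))): print(n,atz(*a,.09))
print(tri([t(604,236),s(179,158)]))
# guard top edge line fits in wrist: hsv orange columns edges & eraser edges along rows
for F,(x0,x1),rows in((W,(225,440),(90,100,130,170,220,235)),):
    g=F['p'].astype(int)
    for r in rows:
        d=np.abs(np.diff(g[r,x0:x1],axis=0)).sum(1); print(r,[(int(i+x0),int(d[i])) for i in np.nonzero(d>110)[0]])
E
```

```text
W hole+ [0.5054 0.2364 0.2187]
W c-x+y [0.4576 0.2551 0.2187]
W c+x+y [0.5558 0.2534 0.2187]
T hole- [0.5017 0.1245 0.2187]
T c+x-y [0.5524 0.102  0.2187]
T c-x-y [0.4555 0.0999 0.2187]
S hole- [0.5172 0.1361 0.2187]
S hole+ [0.5066 0.2341 0.2187]
S c-x-y [0.454  0.1067 0.2187]
S c+x-y [0.5604 0.1067 0.2187]
S c+x+y [0.5582 0.2523 0.2187]
W e-x+y [0.4131 0.2906 0.09  ]
W e+x+y [0.6259 0.2871 0.09  ]
W e-x-y [0.4079 0.0807 0.09  ]
W e+x-y [0.6235 0.0769 0.09  ]
(array([0.5024, 0.1336, 0.205 ]), [np.float64(0.006035606054200602), np.float64(0.00603560605420062)])
90 [(228, 116), (229, 140), (427, 124)]
100 []
130 [(244, 208), (389, 201), (390, 126), (391, 306), (392, 250), (396, 230), (397, 309), (399, 319), (400, 211), (404, 294), (405, 273), (407, 328), (408, 186), (412, 385), (413, 196), (415, 329), (416, 152), (420, 391), (421, 115), (422, 153)]
170 [(246, 117), (247, 169), (263, 166), (264, 193), (269, 293), (280, 219), (285, 146), (286, 177), (347, 168), (348, 128), (353, 323), (364, 199), (370, 332), (386, 158), (387, 198), (388, 303), (389, 293), (393, 129), (394, 444), (396, 595), (401, 392), (403, 112), (404, 490), (408, 197), (409, 373), (411, 286), (412, 274), (416, 236), (417, 254), (419, 191)]
220 [(250, 161), (251, 166), (266, 206), (267, 119), (271, 275), (282, 215), (288, 221), (338, 115), (346, 240), (351, 294), (362, 251), (367, 301), (383, 333), (385, 472), (389, 275), (390, 305), (392, 617), (396, 117), (397, 447), (399, 488), (404, 401), (406, 328), (407, 235), (411, 243), (412, 163), (413, 127)]
235 [(251, 155), (252, 171), (267, 205), (272, 361), (282, 151), (283, 199), (288, 303), (345, 162), (351, 160), (352, 117), (361, 249), (366, 307), (382, 205), (385, 304), (412, 212)]
```

```bash
python3 - <<'E'
from h import *
go((.515,.182,.365),89)
E
```

```text
linear [0.0029 0.0213 0.1695] turn -0.0005289765162242728 rows>= 1.366532343405754
```

```bash
python3 -m handwheel '{"claw":[1,1,1,1,1,1,1,1],"linear":[[0.003,0.021,0.04],[0.003,0.021,0.08],[0.003,0.021,0.12],[0.003,0.021,0.15],[0.003,0.021,0.17],[0.003,0.021,0.17],[0.003,0.021,0.17],[0.003,0.021,0.17]],"turn":[0,0,0,0,0,0,0,0]}'
python3 - <<'E'
from h import *
for c in('scene','top','wrist'): snap(c,c+'2')
a=cv2.imread('pics/scene2.png')[120:240,345:465];b=cv2.imread('pics/top2.png')[190:310,180:300];c=cv2.imread('pics/wrist2.png')[60:260,217:417]
cv2.imwrite('pics/m2.png',np.hstack([cv2.resize(x,(265*1,265),interpolation=cv2.INTER_CUBIC) if 0 else cv2.resize(x,(390,390),interpolation=cv2.INTER_CUBIC) for x in(b,c)]))
E
```

```text
time: 9.1
tcp_pos: [0.5151, 0.1824, 0.3653]
ee_rot: [179.9, -0.0, 89.0]
ft_force: [0.7, -0.2, -2.8]
grip_width: 0.0109
grip_force: 59.0
```

View pics/m2.png

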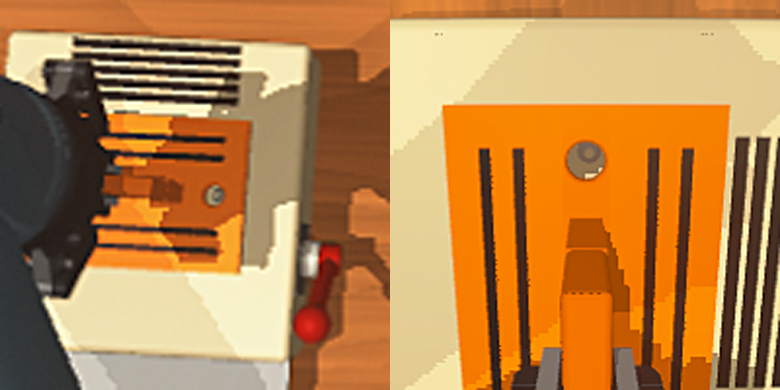

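The pegs show through both holes. In the right panel (wrist) the hole is at (586,160) and the peg tip at (589,153). In the left panel (top camera) the hole is at (213,195) and the peg tip at (216,195).

```bash
python3 - <<'E'
from h import *
W=load('wrist2');T=load('top2')
w=lambda u,v:(W,217+(u-390)/1.95-.25,60+v/1.95-.25)
t=lambda u,v:(T,180+u/3.25-.35,190+v/3.25-.35)
h1=atz(*w(586,160),.1345);p1=atz(*w(589,153),.115);h2=atz(*t(213,195),.1345);p2=atz(*t(216,195),.115)
print(h1,p1,p1-h1);print(h2,p2,p2-h2)
c=W['p'][125:160,300:335];d=T['p'][238:262,232:260]
cv2.imwrite('pics/m3.png',np.hstack([cv2.resize(x,(400,400),interpolation=cv2.INTER_CUBIC) for x in(c,d)]))
E
```

```text
[0.5163 0.2373 0.1345] [0.5175 0.2381 0.115 ] [ 0.0011  0.0007 -0.0195]
[0.5135 0.127  0.1345] [0.5143 0.1288 0.115 ] [ 0.0008  0.0018 -0.0195]
```

View pics/m3.png

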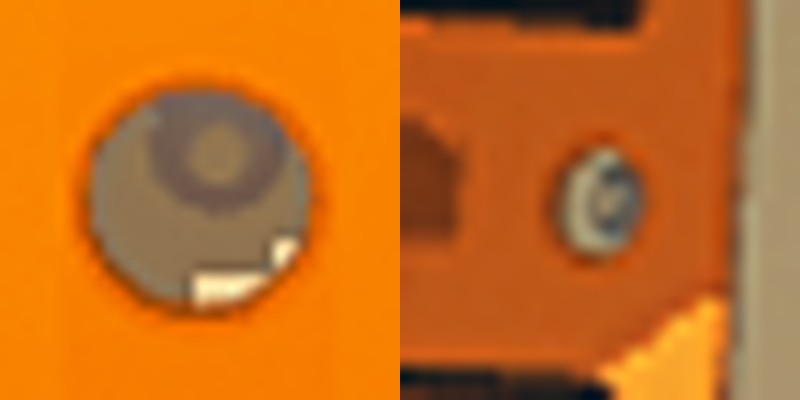

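The enlarged crop puts the wrist hole at (200,197) with the peg tip at (218,150), and the top hole at (600,203) with the peg tip at (610,200).

```bash
python3 - <<'E'
from h import *
W=load('wrist2');T=load('top2')
w=lambda u,v:(W,300+u/11.43-.45,125+v/11.43-.45)
t=lambda u,v:(T,232+(u-400)/14.29-.45,238+v/16.67-.45)
d1=atz(*w(218,150),.115)-atz(*w(200,197),.1345);d2=atz(*t(610,200),.115)-atz(*t(600,203),.1345)
print(d1,d2); s=read_state()['tcp_pos']; m=(d1+d2)/2; go((s[0]+m[0],s[1]+m[1],.365-.010),89)
E
```

```text
[ 0.0012  0.0011 -0.0195] [ 0.0012  0.0023 -0.0195]
linear [0.0034 0.0023 0.0201] turn -0.00033585936630831586 rows>= 0.16413255822233833
```

```bash
python3 -m handwheel '{"claw":[1,1,1,1,1,1,1,1],"linear":[[0.003,0.0024,0],[0.003,0.0024,0.008],[0.003,0.0024,0.016],[0.003,0.0024,0.022],[0.003,0.0024,0.028],[0.003,0.0024,0.034],[0.003,0.0024,0.034],[0.003,0.0024,0.034]],"turn":[0,0,0,0,0,0,0,0]}'
```

```text
time: 10.25
tcp_pos: [0.5161, 0.1838, 0.3477]
ee_rot: [180.0, -0.0, 89.0]
ft_force: [-0.1, 0.5, -2.3]
grip_width: 0.0105
grip_force: 59.2
```

```bash
python3 -m handwheel '{"claw":[1,1,1,1,1,1,1],"linear":[[0,0,0.006],[0,0,0.012],[0,0,0.018],[0,0,0.022],[0,0,0.026],[0,0,0.026],[0,0,0.026]],"turn":[0,0,0,0,0,0,0]}'
```

```text
time: 11.12
tcp_pos: [0.5161, 0.1838, 0.3348]
ee_rot: [180.0, -0.0, 89.0]
ft_force: [-0.1, -0.5, -2.4]
grip_width: 0.0107
grip_force: 59.2
```

Underside is about 4 mm above the seat and running free. I'll lower in 1 mm rows until contact.

```bash
python3 -m handwheel '{"claw":[1,1,1,1,1],"linear":[[0,0,0.002],[0,0,0.004],[0,0,0.006],[0,0,0.006],[0,0,0.006]],"turn":[0,0,0,0,0]}'
python3 -m handwheel '{"claw":[1,1,1],"linear":[[0,0,0.001],[0,0,0.002],[0,0,0.002]],"turn":[0,0,0]}'
```

```text
time: 11.75
tcp_pos: [0.516, 0.1838, 0.3317]
ee_rot: [-180.0, 0.0, 89.0]
ft_force: [-0.3, 0.7, -3.5]
grip_width: 0.0111
grip_force: 59.2
time: 12.12
tcp_pos: [0.5159, 0.1839, 0.3313]
ee_rot: [180.0, 0.0, 89.0]
ft_force: [-3.5, -1.1, 6.0]
grip_width: 0.0112
grip_force: 60.3
```

Contact came at the expected height (TCP 0.331) with about 9 N. Releasing and rising.

```bash
python3 -m handwheel '{"claw":[0.6,0.2,0,0,0],"linear":[[0,0,0],[0,0,0],[0,0,0],[0,0,0],[0,0,0]],"turn":[0,0,0,0,0]}'
python3 -m handwheel '{"claw":[0,0,0,0,0,0],"linear":[[0,0,-0.02],[0,0,-0.06],[0,0,-0.12],[0,0,-0.2],[0,0,-0.24],[0,0,-0.24]],"turn":[0,0,0,0,0,0]}'
python3 - <<'E'
from h import *
for c in('scene','top','wrist'): snap(c,c+'3')
b=cv2.imread('pics/top3.png')[180:320,150:310];a=cv2.imread('pics/scene3.png')[130:270,330:490]
cv2.imwrite('pics/m4.png',np.hstack([cv2.resize(x,(400,350),interpolation=cv2.INTER_CUBIC) for x in(a,b)]))
s=read_state();print(s['time'],s['tcp_pos'],s['ee_rot'],s['joint_positions'])
W=load('wrist3');T=load('top3')
E
```

```text
time: 12.75
tcp_pos: [0.5161, 0.1838, 0.3307]
ee_rot: [-180.0, -0.0, 89.0]
ft_force: [-0.3, 1.8, -0.3]
grip_width: 0.0852
grip_force: 0.0
time: 13.5
tcp_pos: [0.5164, 0.1842, 0.4528]
ee_rot: [179.8, -0.1, 89.0]
ft_force: [0.9, -0.4, -0.7]
grip_width: 0.0853
grip_force: 0.0
13.65 [0.5158 0.1835 0.4498] [-179.9215    0.0362   88.9722] [  5.2665  22.3136 -37.9624  99.3021  15.0943  63.6644 -38.427 ]
```

View pics/m4.png

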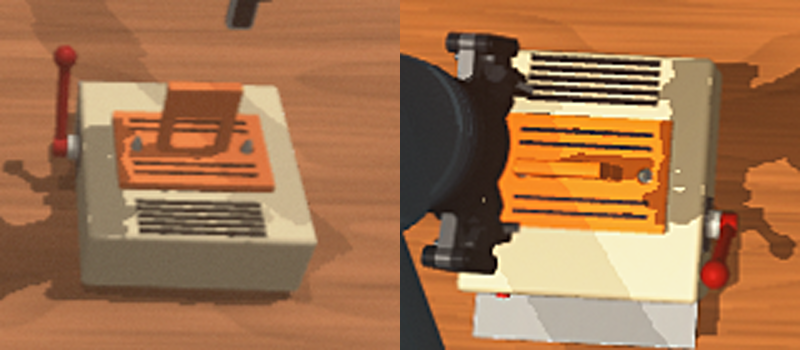

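The guard is home: in the left panel both pegs stick up through its holes at (137,146) and (247,148), and it lies flat with the lever still off. For the lever I'll straddle the knob with open fingers and push with the rear one. First I check the plate level by depth.

```bash
python3 - <<'E'
from h import *
S=load('scene3')
for u,v in((122,120),(128,182),(268,184),(262,122),(100,150),(280,190)):
    print(bydepth(S,330+u/2.5,130+v/2.5))
go((.45,.057,.45),89);go((.45,.057,.293),89)
E
```

```text
[0.4791 0.1181 0.1005]
[0.5638 0.1166 0.0987]
[0.5638 0.2524 0.0984]
[0.4703 0.2655 0.0912]
[0.5127 0.094  0.0903]
[0.5638 0.2659 0.0899]
linear [-0.2554 -0.127   0.    ] turn -0.0003083606436645267 rows>= 2.2815583659127214
linear [-0.2552 -0.1265  0.314 ] turn -0.0003083606436645267 rows>= 3.391565950960243
```

```bash
python3 -m handwheel '{"claw":[0,0,0,0,0,0,0,0,0,0,0,0],"linear":[[-0.1,-0.05,0],[-0.2,-0.1,0],[-0.255,-0.127,0],[-0.255,-0.127,0],[-0.255,-0.127,0.08],[-0.255,-0.127,0.16],[-0.255,-0.127,0.22],[-0.255,-0.127,0.27],[-0.255,-0.127,0.3],[-0.255,-0.127,0.314],[-0.255,-0.127,0.314],[-0.255,-0.127,0.314]],"turn":[0,0,0,0,0,0,0,0,0,0,0,0]}'
python3 - <<'E'
from h import *
snap('scene','s5');snap('wrist','w5')
a=cv2.imread('pics/s5.png')[90:230,300:460];b=cv2.imread('pics/w5.png')
cv2.imwrite('pics/m5.png',np.hstack([cv2.resize(a,(400,350),interpolation=cv2.INTER_CUBIC),cv2.resize(b[50:400,120:520],(400,350))]))
E
```

```text
time: 15.15
tcp_pos: [0.4507, 0.0576, 0.2944]
ee_rot: [179.9, -0.0, 89.0]
ft_force: [-0.5, -0.2, 0.0]
grip_width: 0.0852
grip_force: 0.0
```

View pics/m5.png

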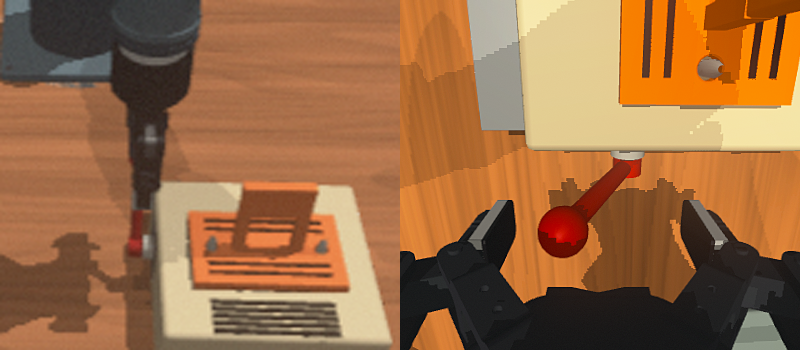

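The knob (right panel, 562,230) lies between the open fingers, clear of both. Pushing away from the robot.

```bash
python3 -m handwheel '{"claw":[0,0,0,0,0,0,0,0,0,0,0,0],"linear":[[0,0.02,0],[0,0.04,0],[0,0.06,0],[0,0.08,0],[0,0.1,0],[0,0.12,0],[0,0.14,0],[0,0.155,0],[0,0.17,0],[0,0.185,0],[0,0.195,0],[0,0.2,0]],"turn":[0,0,0,0,0,0,0,0,0,0,0,0]}'
python3 -m handwheel '{"claw":[0,0,0,0],"linear":[[0,0.004,0],[0,0.008,0],[0,0.012,0],[0,0.012,0]],"turn":[0,0,0,0]}'
python3 - <<'E'
from h import *
snap('wrist','w6');W=load('w6')
h=cv2.cvtColor(W['p'],cv2.COLOR_BGR2HSV);m=((h[...,0]<4)|(h[...,0]>174))&(h[...,1]>180)&(h[...,2]>60)
n,l,st,c=cv2.connectedComponentsWithStats(m.astype(np.uint8));i=1+st[1:,4].argmax();print(st[i],c[i])
v,u=np.nonzero(l==i);k=v>v.max()-30
q=np.array([bydepth(W,a,b) for a,b in zip(u,v)]);print(q[q[:,2]>.12].mean(0),q[:,2].max(),np.percentile(q,[2,98],0))
E
```

```text
time: 16.75
tcp_pos: [0.5505, 0.0556, 0.2936]
ee_rot: [-180.0, -0.0, 89.0]
ft_force: [-1.5, 0.4, -0.4]
grip_width: 0.0856
grip_force: 0.7
time: 17.25
tcp_pos: [0.5564, 0.0555, 0.2937]
ee_rot: [180.0, -0.0, 89.0]
ft_force: [-1.5, -0.5, -0.6]
grip_width: 0.085
grip_force: 0.5
[ 196  207   83   92 2897] [240.6023 256.8322]
[0.5261 0.0595 0.1462] 0.15310159898814518 [[0.4693 0.0495 0.0634]
 [0.5361 0.0664 0.1526]]
```

The lever is around 1.13 rad. I'll push a few millimetres more towards the stop.

```bash
python3 -m handwheel '{"claw":[0,0,0,0],"linear":[[0,0.004,0],[0,0.008,0],[0,0.01,0],[0,0.01,0]],"turn":[0,0,0,0]}'
```

```text
time: 17.8
tcp_pos: [0.5611, 0.0554, 0.2936]
ee_rot: [-180.0, 0.0, 89.0]
ft_force: [-2.5, -0.1, -1.2]
grip_width: 0.0856
grip_force: 1.3
```

```bash
python3 -m handwheel '{"claw":[0,0,0,0],"linear":[[0,0.002,0],[0,0.004,0],[0,0.006,0],[0,0.006,0]],"turn":[0,0,0,0]}'
```

```text
time: 18.3
tcp_pos: [0.5624, 0.0556, 0.2931]
ee_rot: [-179.7, 0.1, 89.0]
ft_force: [-9.4, -0.3, 3.0]
grip_width: 0.0857
grip_force: 4.9
```

The force jump shows the lever is against its stop. Backing off, rising straight up, and checking.

```bash
python3 -m handwheel '{"claw":[0,0,0,0,0,0,0,0,0,0,0,0],"linear":[[0,-0.02,0],[0,-0.04,0],[0,-0.04,-0.05],[0,-0.04,-0.12],[0,-0.04,-0.2],[0,-0.04,-0.3],[-0.1,-0.04,-0.32],[-0.2,-0.04,-0.32],[-0.3,-0.04,-0.32],[-0.3,-0.04,-0.32],[-0.3,-0.04,-0.32],[-0.3,-0.04,-0.32]],"turn":[0,0,0,0,0,0,0,0,0,0,0,0]}'
python3 - <<'E'
from h import *
snap('scene','s7');snap('top','t7')
a=cv2.imread('pics/s7.png')[100:320,240:480];b=cv2.imread('pics/t7.png')[130:330,150:390]
cv2.imwrite('pics/m7.png',np.hstack([cv2.resize(a,(400,366),interpolation=cv2.INTER_CUBIC),cv2.resize(b,(400,366),interpolation=cv2.INTER_CUBIC)]))
E
```

```text
time: 19.8
tcp_pos: [0.5417, -0.0927, 0.4539]
ee_rot: [180.0, -0.0, 89.1]
ft_force: [0.8, 1.0, 0.8]
grip_width: 0.0854
grip_force: 0.0
```

View pics/m7.png

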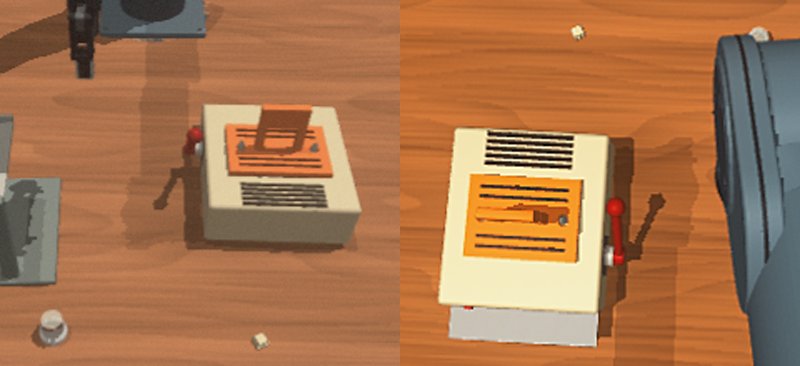

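The lever is over at its on end (top panel, knob at (615,207), pivot at (618,257)). The guard lies flat on both pegs, and the loupe and keycap haven't moved.

```bash
python3 -c "
from station import *
print(hand_in())"
```

```text
the job is handed in; nothing more can be done
None
```

I handed the job in at about 20 s on the robot's clock: the guard is flat on both pegs and released, the lever is at its on stop, and the loupe and keycap look untouched; no verdict came back.

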